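# Push the sunglasses case shut and home against the shelf lip

### The job

Put the clear sunglasses case away: flip its open lid shut, and push the case back over the teak shelf until its long hinge side lies flush against the raised lip at the back, in the empty place between the mustard dish and the wooden box. Do it by pushing with the fingertips or the outside of the fingers: the case stays flat on the shelf all the while, never picked up or tipped. Leave everything else on the shelf where it is.

Things in the scene. Friction and masses are not known exactly. Their poses are not given: they have to be found in the camera images.
- shelf: Fixed teak board, 315 (x) x 960 (y) x 18 mm, may be turned a little. Origin: centre of its underside; x points away from the robot to the back lip, y along the lip, z up. The board's top is 18 mm above the origin. A raised lip stands 22 mm above the board along the back (flat inner face at x = +145 mm) and both ends (inner faces at y = +-468 mm); the front is open.
- case: Clear plastic sunglasses case, dark glasses inside, loose, 160 (y) x 65 (x) x 45 mm shut: tub 28 mm high, flip-top lid 17 mm. About 0.2 kg (varies). Origin: centre of the tub's underside; z up, x to its hinge side (face at x = +32.5 mm), which starts towards the back lip, turned up to 0.25 rad. The empty place is some 55 to 70 mm longer than the case.
- lid (a joint): Angle of the case's lid, rad: 0 shut, about 1.57 upright, 1.95 fully open (leaning back past upright). It starts open, about upright or leaning back (1.5 to 1.9). The friction hinge keeps the lid where it is left; about 0.4 N at its free edge moves it.
- lid_hinge (a point): Middle of the lid's hinge line, on the case's hinge side: in the case's frame at x = +32.5 mm, y = 0, z = 28 mm. The hinge axis runs along the case's y. Axes as the case's.
- lid_edge (a point): Middle of the lid's free edge, at its outer (roof) side: 65 mm from the hinge along the lid and 17 mm out from the lid's rim plane, the roof being flat. When the lid is upright this point stands 65 mm above the hinge and the roof faces the back lip; when shut it is 45 mm above the board on the robot's side. Its axes turn with the lid.
- dish: Mustard ceramic dish with a few keys in it, round, 104 mm across the rim, 32 mm high, loose, in front of the back lip. Origin: centre of its underside. To be left alone; it bounds the empty place on one side (either left or right).
- box: Small dark wooden box with lid, 107 mm along the lip, 88 mm deep, 66 mm high, loose, in front of the back lip. Origin: centre of its underside. To be left alone; it bounds the empty place on the other side.
- stand: Charcoal charging stand, 95 x 78 mm, with a dark phone leaning on it, 165 mm high, loose, at one end of the shelf. Origin: centre of its underside. To be left alone.
- plant: Small succulent in a white pot, 72 mm across, 90 mm high, loose, at the other end of the shelf. Origin: centre of its underside. To be left alone.
- lock_key: Key of a folding bike lock, steel with a black folding bow, 82 x 16 x 6 mm, lying near the open front edge. Origin: underside, at its pivot. To be left alone.
- bike_light: Clip-on bike light, black with a red lens, 32 x 62 x 29 mm, lying near the open front edge. Origin: centre of its underside. To be left alone.
- tin: Round mint tin, green with an aluminium lid, 62 mm across, 20 mm high, lying near the open front edge. Origin: centre of its underside. To be left alone.
There are look-alikes about, which are no part of the job. Leave any purple or red look-alike of the case alone.

How it is judged:
By the outcome, as a careful person would: the job done as asked, in the order asked, and still so for the second after the job is handed in, with the robot touching nothing.
It also fails if it takes over 72 s, if anything falls off the work surface, if the arm or the gripper's body presses on something with over 40 N, if the wrist force passes 120 N, or if a joint passes its speed limit or range.

### The arm

A 6-joint arm with a two-finger parallel gripper is mounted at the origin on the work surface. World frame = base frame: x ahead of the robot, y to its left, z up, the work surface at z = 0. Lengths are in m, angles in rad, forces in N, time in s.
With the tool pointing down it reaches from about 0.35 to 0.775 m from the base axis. Payload 7.3 kg.
Tool frame: the origin (TCP) lies at the very end of the fingers, on their centre line; the grasp point (between the pads) lies 19 mm behind it (pinch_z is the distance from the TCP to the grasp point, in m); z points along the fingers, y is the line along which they close (so a half turn about z gives the same grasp; the last joint's range is limited). The gripper opens to 92 mm and grips with 3 to 60 N. Pads are 19 mm wide; open, the fingers measure 130 mm over their backs; the gripper's body (75 mm by 190 mm) begins 47 mm behind the grasp point.
Start: joints at [1.066, 0.342, 1.524, -0, 1.275, -0.146], TCP at [0.184, 0.492, 0.227] pointing down, gripper open.
Joint ranges: [-2.53, 2.53], [-0.77, 2.02], [0.04, 2.7], [-1, 4.14], [0.28, 2.66], [-3.11, 3.11]. Speed limits (rad/s): [2.57, 2.57, 3.14, 3.14, 3.14, 3.14].

### API

Orientations are given as [roll, pitch, yaw] about the fixed x, y, z axes, in that order (R = Rz(yaw) Ry(pitch) Rx(roll)).
In Python, from cell import * gives the robot as it stands.
- The arm moves only by the tool arm_command, never from a script. Its arguments are lists of equal length, an entry for each row: "fingers": the gripper command: -1 is fully open, 1 is shut, values between are in proportion; "travel": the shift along the tool's x, y, z in m, a list of three; "dr": the turn, a rotation vector about the tool's x, y, z in degrees, a list of three. In form: {"fingers": [fingers, ...], "travel": [[x, y, z], ...], "dr": [[wx, wy, wz], ...]}. A call has 1 to 8 rows; each row is the pose to reach, as a shift and turn from the pose commanded when the call began, along the tool's axes at that moment; what a row does not reach only later rows make up. A row lasts 1/12 s, in which the tool goes at most 41.7 mm and 7.16 degrees, less where a joint would pass 70% of its speed; a pose out of reach is approached as far as the arm can. A call with a gripper value outside its range is refused whole. The fingers move at their own pace and stop on an object; "squeeze" is the grip in N (left out, the last holds). Time passes only in rows, so rows that repeat a pose let the fingers close. It gives the time, the measured TCP pose, the force, the opening and the grip force at its end, in the units of the state.
- observe(): the state, without advancing time (a new reading comes with each control period).
- read_camera(name): name is "scene" or "side" or "wrist"; returns a dict with "color" (420x560x3 uint8, blue, green, red), "z_map" (420x560 float32, m along the optical axis (not along the pixel's ray), 0 where there is no reading), "fx", "fy", "cx", "cy" (pixels), "k1" (the pictures are not rectified: a ray, as slopes to the right and down, at radius r is drawn at 1 + k1 r^2 times it, then the intrinsics apply), "R" (3x3) and "t" (3): a world point X has camera coordinates R X + t. Camera axes: x right, y down, z forward; pixel columns grow to the right and rows downward; lengths in m; the calibration is good to about 2 mm. A picture is of the moment at which its call begins.
- hand_in(): hands the job in; it is judged then, once.
The state is a dict: "time": time; "qpos": joint angles; "qvel": joint speeds; "joint_efforts": joint torques, N m; "tool_pos": TCP position; "tool_rot": TCP orientation; "contact_force": force on the tool from outside, world axes, zero at the start; "torque": the same for the moment, N m; "opening": finger opening in m; "grip_force": force on a finger pad.
Only numpy, scipy, OpenCV 4.12 (cv2) and the standard library are available. Lean on these libraries where they do the work, as an engineer would, in place of code of your own. Each camera call takes 0.05 s, during which the arm holds its last target. There are 200 camera calls.

## Working session

There is one attempt and no reset: what is moved stays moved. The work goes in short steps, Python scripts to look and compute and a tool call to move; the robot and the scene stay as the last step left them, time stands still between calls to the robot, and variables do not carry over. Pictures are saved under pics/ and viewed, at most 10 in all, crops included, and the job is handed in when it is done.

Besides the shell and the picture viewer there is one more tool, called after "Call:" as a command line: name --argument value ..., lists and objects as JSON in quotes. arm_command: Moves the arm, as the interface text tells. Its arguments: {"type":"object","properties":{"fingers":{"type":"array","items":{"type":"number"}},"travel":{"type":"array","items":{"type":"array","items":{"type":"number"}}},"dr":{"type":"array","items":{"type":"array","items":{"type":"number"}}},"squeeze":{"type":"number"}},"required":["fingers","travel","dr"]}

```bash
mkdir -p pics; ls; cat > h.py <<'E'
from cell import *
import numpy as np, cv2
def und(c,u,v):
    a=(u-c["cx"])/c["fx"]; b=(v-c["cy"])/c["fy"]; r0=np.hypot(a,b); r=r0
    for _ in range(20): r=r0/(1+c["k1"]*r*r)
    s=np.where(r0>0,r/np.maximum(r0,1e-12),1); return a*s,b*s
def ray(c,u,v,z):
    a,b=und(c,u,v); R=np.array(c["R"]); o=-R.T@np.array(c["t"]); d=R.T@np.array([a,b,1.]); return o+d*(z-o[2])/d[2]
def cloud(c):
    v,u=np.mgrid[0:420,0:560].astype(float); a,b=und(c,u,v); Z=c["z_map"]
    P=np.stack([a*Z,b*Z,Z],-1)-np.array(c["t"]); P=P@np.array(c["R"]); P[Z==0]=np.nan; return P
def proj(c,X):
    p=np.array(c["R"])@np.array(X)+np.array(c["t"]); a,b=p[0]/p[2],p[1]/p[2]; k=1+c["k1"]*(a*a+b*b)
    return c["fx"]*a*k+c["cx"],c["fy"]*b*k+c["cy"]
E
python3 - <<'E'
from h import *
import pickle
s=observe(); print(s)
C={n:read_camera(n) for n in("scene","side","wrist")}
pickle.dump(C,open("c0.pkl","wb"))
for n,c in C.items():
    print(n,c["fx"],c["k1"],-np.array(c["R"]).T@np.array(c["t"]))
    cv2.imwrite(f"pics/{n}0.png",cv2.resize(c["color"],(800,600),interpolation=cv2.INTER_CUBIC))
E
```

```text
pics
{'time': 0.0, 'qpos': array([ 1.06598663e+00,  3.42699059e-01,  1.52498405e+00, -1.98613840e-07,
        1.27541025e+00, -1.46015574e-01]), 'qvel': array([ 0.00016831,  0.0009359 ,  0.00079441,  0.00056272, -0.00081503,
       -0.0012106 ]), 'joint_efforts': array([ 2.35658053e-04, -4.31244636e+01, -2.44223374e+01,  7.19522615e-02,
        5.58570900e-02, -1.06015680e-04]), 'tool_pos': array([0.1841447 , 0.49122322, 0.22606876]), 'tool_rot': array([-3.14010790e+00, -2.18159534e-04,  2.78279843e+00]), 'contact_force': array([ 0.34716735, -0.37681473,  0.02195358]), 'torque': array([-0.00238318, -0.00086457,  0.02534649]), 'grip_force': 0.0, 'opening': 0.09205172909780487}
scene 525.4929212153893 -0.09247623376662303 [1.10847485 0.43283037 1.12797045]
side 420.8238735554793 -0.12834547305090646 [-0.04058784 -0.62238289  0.69653384]
wrist 356.03700151019706 -0.042138229821574454 [0.11263022 0.51707733 0.38486844]
```

View pics/scene0.png

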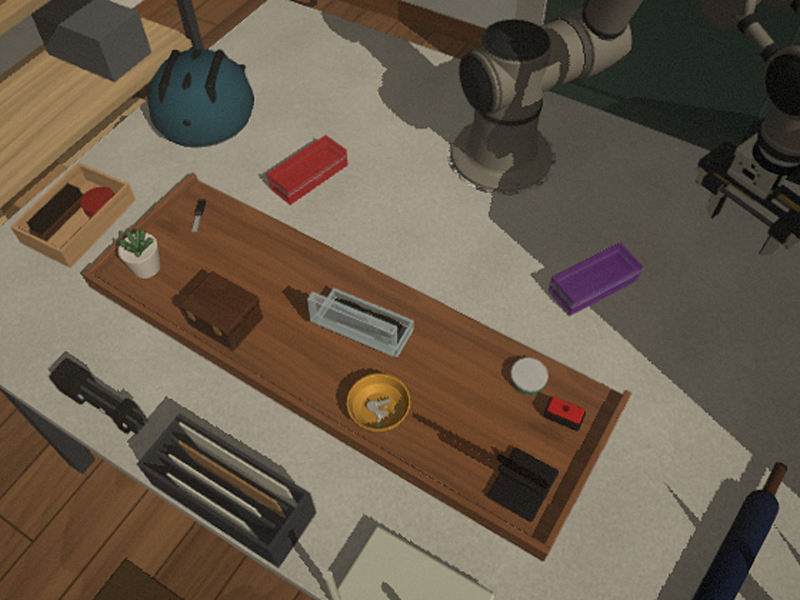

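View pics/side0.png

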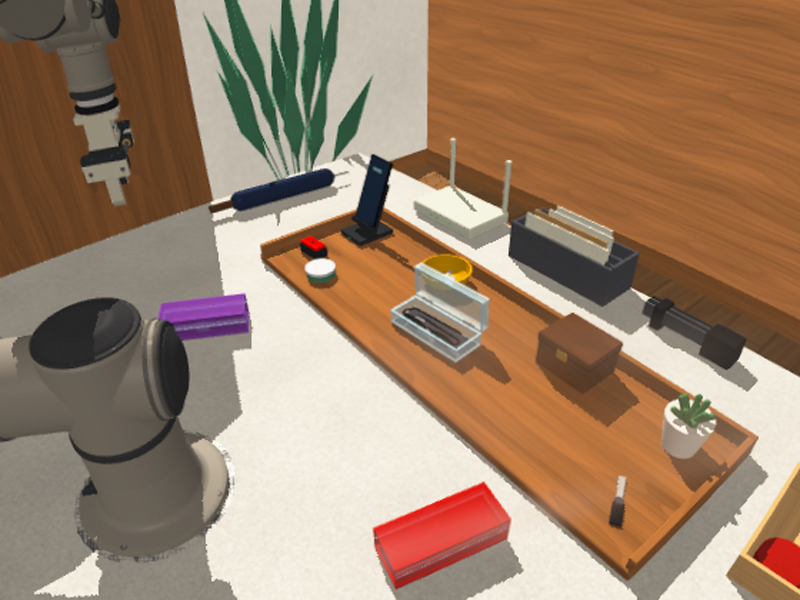

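The scene view shows the clear open case at (360,320). The look-alikes are red at (305,170) and purple at (595,278). Only the clear one lies on the shelf with glasses in it, between the dish (380,402) and the box (218,308). In the side view it is at (440,310). I'll confirm with an enlarged crop and measure.

```bash
python3 - <<'E'
from h import *
import pickle
C=pickle.load(open("c0.pkl","rb"))
s=C["scene"]["color"][185:265,195:305]; d=C["side"]["color"][170:265,260:360]
cv2.imwrite("pics/crop0.png",np.hstack([cv2.resize(s,(440,560),interpolation=cv2.INTER_CUBIC) if 0 else cv2.resize(s,(440,320),interpolation=cv2.INTER_CUBIC),cv2.copyMakeBorder(cv2.resize(d,(337,320),interpolation=cv2.INTER_CUBIC),0,0,0,0,0)]))
for n in("scene","side"):
    c=C[n];P=cloud(c);hsv=cv2.cvtColor(c["color"],cv2.COLOR_BGR2HSV);z=P[...,2]
    print(n,"z med board",np.nanmedian(z[(abs(z-.018)<.006)]))
    m=(hsv[...,0]<16)&(hsv[...,1]>90)&(abs(z-.018)<.005)&(P[...,0]>.2)&(P[...,0]<1)
    m=cv2.morphologyEx(m.astype(np.uint8),cv2.MORPH_OPEN,np.ones((3,3)))>0
    r=cv2.minAreaRect(P[m][:,:2].astype(np.float32)*1000); print("board rect",r,cv2.boxPoints(r).round().tolist())
    l=(hsv[...,0]<16)&(hsv[...,1]>90)&(abs(z-.040)<.004)&(P[...,0]>.2)&(P[...,0]<1)
    r=cv2.minAreaRect(P[l][:,:2].astype(np.float32)*1000); print("lip",l.sum(),r)
    y=(hsv[...,0]>18)&(hsv[...,0]<32)&(hsv[...,1]>150)&(z>.018)&(z<.07)&(P[...,0]<1)&(P[...,0]>.3)
    q=P[y]; print("dish",y.sum(),(q.min(0)+q.max(0))/2,q.max(0)-q.min(0))
    b=(z>.076)&(z<.092)&(P[...,0]>.3)&(P[...,0]<.95)&(hsv[...,0]<16)
    r=cv2.minAreaRect(P[b][:,:2].astype(np.float32)*1000); print("box",b.sum(),r)
E
```

```text
scene z med board 0.018376673093606237
board rect ((499.3597412109375, -120.98626708984375), (1106.0086669921875, 406.0803527832031), 88.27403259277344) [[280.0, -668.0], [686.0, -680.0], [719.0, 426.0], [313.0, 438.0]]
lip 3354 ((576.6648559570312, -34.73516845703125), (1388.9732666015625, 625.6912841796875), 77.07052612304688)
dish 88 [ 0.55731852 -0.00375855  0.04480774] [0.26380545 1.39284108 0.04699283]
box 1953 ((697.5387573242188, -174.13226318359375), (1042.3948974609375, 442.3212890625), 70.23079681396484)
side z med board 0.019285452005823753
board rect ((477.794189453125, 256.92169189453125), (1541.30517578125, 496.1331481933594), 88.10541534423828) [[204.0, -505.0], [700.0, -522.0], [751.0, 1019.0], [255.0, 1035.0]]
lip 2532 ((481.32763671875, 644.1800537109375), (2607.96826171875, 608.4021606445312), 86.18470764160156)
dish 397 [0.67581687 0.11640361 0.03624521] [0.08293553 0.13518525 0.03520149]
box 1636 ((640.6578369140625, 720.12744140625), (577.0341186523438, 2383.785888671875), 2.6169252395629883)
```

View pics/crop0.png

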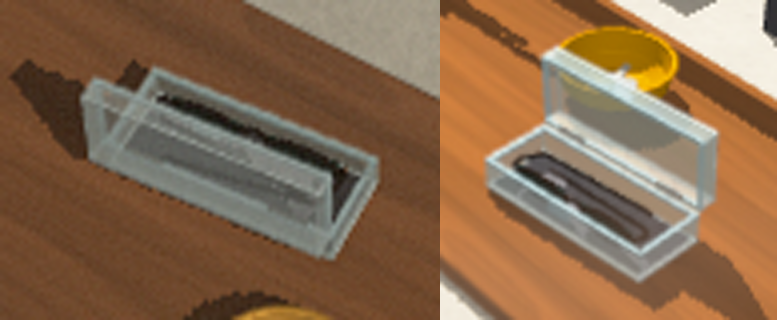

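The crop confirms the clear case: open lid upright on the hinge side, dark glasses inside. Tub rim corners in the side crop are about (488,160), (640,252), (700,210) and (548,122). The lid's top runs (548,50)–(718,130). Next I'll cast rays at those picks.

```bash
python3 - <<'E'
from h import *
import pickle
C=pickle.load(open("c0.pkl","rb")); S=C["scene"];D=C["side"]
mm=lambda p:(1000*p).round(1).tolist()
print("scene corners: lip L,R (z40)",[mm(ray(S,u*.7,v*.7,.04)) for u,v in((83,274),(546,557))],"front L,R z40", [mm(ray(S,u*.7,v*.7,.04)) for u,v in((192,175),(629,392))])
print("side corners lip",[mm(ray(D,u*.7,v*.7,.04)) for u,v in((756,437),(628,577),(262,245),(372,207))])
sc=lambda x,y,z:mm(ray(S,195+x/4,185+y/4,z)); sd=lambda x,y,z:mm(ray(D,260+(x-440)/3.37,170+y/3.37,z))
print("scene rim front",sc(155,68,.046),sc(378,157,.046),"hinge bottom R",sc(330,258,.018))
print("side rim",[sd(x,y,.046) for x,y in((488,160),(640,252),(700,210),(548,122))],"bottom",[sd(x,y,.018) for x,y in((490,183),(640,280))])
# two-view triangulate lid top outer corners
def tri(p,q):
    L=[]
    for c,(u,v) in((S,p),(D,q)):
        a,b=und(c,u,v);R=np.array(c["R"]);L.append((-R.T@np.array(c["t"]),R.T@np.array([a,b,1.])/np.sqrt(a*a+b*b+1)))
    A=sum(np.eye(3)-np.outer(d,d) for o,d in L);b=sum((np.eye(3)-np.outer(d,d))@o for o,d in L);X=np.linalg.solve(A,b)
    return mm(X),[round(1000*np.linalg.norm(np.cross(X-o,d)),1) for o,d in L]
P=lambda x,y:(195+x/4,185+y/4);Q=lambda x,y:(260+(x-440)/3.37,170+y/3.37)
print("lid outer +y?",tri(P(322,188),Q(545,52)),tri(P(85,85),Q(716,132)))
print("lid corner inner",tri(P(331,178),Q(548,60)),tri(P(95,80),Q(703,142)))
for n,c in C.items():
  if n=="wrist":continue
  Pc=cloud(c)*1000; hsv=cv2.cvtColor(c["color"],cv2.COLOR_BGR2HSV);z=Pc[...,2]
  roi=np.zeros(z.shape,bool)
  def R(x0,y0,x1,y1):
    m=roi.copy();m[int(y0*.7):int(y1*.7),int(x0*.7):int(x1*.7)]=1;return m
  dish,box=(R(335,360,420,440),R(165,260,270,350)) if n=="scene" else (R(410,245,480,290),R(530,305,630,390))
  y=dish&(hsv[...,0]>15)&(hsv[...,0]<32)&(hsv[...,1]>150)&(z>44)
  print(n,"dish rim",y.sum(),cv2.minEnclosingCircle(Pc[y][:,:2].astype(np.float32)))
  b=box&(z>78)&(z<90);r=cv2.minAreaRect(Pc[b][:,:2].astype(np.float32));print("box",b.sum(),r,cv2.boxPoints(r).round().tolist())
E
```

```text
scene corners: lip L,R (z40) [[706.9, -518.0, 40.0], [739.4, 437.4, 40.0]] front L,R z40 [[404.9, -506.2, 40.0], [425.9, 441.7, 40.0]]
side corners lip [[706.5, -517.9, 40.0], [378.5, -515.1, 40.0], [428.8, 440.3, 40.0], [715.2, 422.9, 40.0]]
scene rim front [499.7, -89.6, 46.0] [486.3, 67.7, 46.0] hinge bottom R [549.4, 70.6, 18.0]
side rim [[489.1, 65.2, 46.0], [502.8, -88.6, 46.0], [568.4, -83.1, 46.0], [556.5, 73.3, 46.0]] bottom [[494.3, 70.4, 18.0], [504.9, -88.0, 18.0]]
lid outer +y? ([556.8, 74.0, 110.8], [np.float64(2.1), np.float64(2.1)]) ([572.0, -86.2, 116.2], [np.float64(1.9), np.float64(1.9)])
lid corner inner ([550.8, 70.9, 108.5], [np.float64(2.8), np.float64(2.8)]) ([562.5, -84.8, 111.2], [np.float64(0.8), np.float64(0.8)])
scene dish rim 288 ((651.9338989257812, 98.49897766113281), 52.19455337524414)
box 1278 ((644.4093017578125, -227.68167114257812), (109.61750793457031, 89.4251480102539), 87.23812103271484) [[597.0, -280.0], [686.0, -285.0], [692.0, -175.0], [602.0, -171.0]]
side dish rim 137 ((653.218994140625, 100.81989288330078), 52.44913101196289)
box 1193 ((643.3152465820312, -228.37681579589844), (107.63397216796875, 91.12547302246094), 89.92174530029297) [[598.0, -282.0], [689.0, -282.0], [689.0, -175.0], [598.0, -174.0]]
```

```bash
python3 - <<'E'
from h import *
import pickle
C=pickle.load(open("c0.pkl","rb"))
for n in("scene","side"):
    c=C[n];P=cloud(c)*1000;x,y,z=P[...,0],P[...,1],P[...,2]
    # lid: image-local roi
    m=(x>470)&(x<640)&(y>-105)&(y<90)&(z>52)&(z<130)
    q=P[m];print(n,m.sum())
    for lo in range(50,125,10):
        k=q[(q[:,2]>=lo)&(q[:,2]<lo+10)]
        if len(k): print(lo,len(k),np.percentile(k[:,0]+.08*(k[:,1]+5),[5,50,95]).round(1),k[:,1].min().round(),k[:,1].max().round())
    l=(abs(z-40)<3)&(x>690)&(x<760)&(y>-500)&(y<420)
    k=P[l]
    b=[(yy,*np.percentile(k[abs(k[:,1]-yy)<40][:,0],[3,97]).round(1)) for yy in range(-450,400,100) if (abs(k[:,1]-yy)<40).sum()>20];print("lip",b)
E
```

```text
scene 1301
50 117 [571.2 573.6 615. ] -85.0 87.0
60 151 [570.4 573.  574.9] -84.0 73.0
70 140 [569.6 572.2 574.5] -88.0 74.0
80 160 [568.9 571.8 574.1] -86.0 73.0
90 146 [568.8 571.2 573.6] -87.0 74.0
100 243 [553.6 569.5 572.1] -89.0 74.0
110 344 [554.9 563.3 571. ] -86.0 74.0
lip [(-450, np.float64(699.4), np.float64(711.1)), (-350, np.float64(702.1), np.float64(714.0)), (-250, np.float64(705.4), np.float64(718.0)), (-150, np.float64(707.6), np.float64(718.3)), (-50, np.float64(711.5), np.float64(721.3)), (50, np.float64(711.9), np.float64(724.6)), (150, np.float64(710.7), np.float64(727.0)), (250, np.float64(717.9), np.float64(730.1)), (350, np.float64(720.9), np.float64(733.2))]
side 1110
50 181 [556.8 570.2 573.3] -86.0 73.0
60 158 [559.6 570.8 573.2] -86.0 76.0
70 157 [557.3 570.4 572.3] -87.0 76.0
80 168 [557.1 569.6 571.7] -87.0 74.0
90 90 [555.1 568.8 570.6] -86.0 75.0
100 53 [553.9 555.6 566. ] -86.0 73.0
110 303 [553.7 561.6 570.5] -87.0 76.0
lip [(-450, np.float64(698.1), np.float64(710.8)), (-350, np.float64(700.9), np.float64(713.4)), (-250, np.float64(702.7), np.float64(715.3)), (-150, np.float64(706.9), np.float64(719.4)), (-50, np.float64(709.7), np.float64(722.5)), (50, np.float64(702.6), np.float64(723.9)), (150, np.float64(691.7), np.float64(726.3)), (250, np.float64(716.3), np.float64(729.6)), (350, np.float64(719.5), np.float64(732.5))]
```

Call:
arm_command --fingers '[1,1,1,1,1,1,1,1]' --travel '[[0,0,0],[0,0,0],[0,0,0],[0,0,0],[0,0,0],[0,0,0],[0,0,0],[0,0,0]]' --dr '[[0,0,-7],[0,0,-14],[0,0,-20.5],[0,0,-20.5],[0,0,-20.5],[0,0,-20.5],[0,0,-20.5],[0,0,-20.5]]'

```text
time: 0.82
tool_pos: [0.1843, 0.4916, 0.2267]
tool_rot: [3.142, 0.0, 3.139]
contact_force: [-0.3, 0.5, -0.7]
opening: 0.0428
grip_force: 0.0
```

Lid roof is at x≈572 mm (about upright), hinge at ≈556, the case centred at about y=-6, yaw ≈+0.08. The lip's inner face is at x≈710 near y=-60, with shelf yaw -0.0275. I'll move behind the lid.

Call:
arm_command --fingers '[1,1,1,1,1,1,1,1]' --travel '[[-0.027,-0.031,0],[-0.053,-0.062,0],[-0.08,-0.093,0],[-0.107,-0.124,0],[-0.133,-0.155,0],[-0.16,-0.186,0],[-0.187,-0.217,0],[-0.213,-0.248,0]]' --dr '[[0,0,0],[0,0,0],[0,0,0],[0,0,0],[0,0,0],[0,0,0],[0,0,0],[0,0,0]]'

```text
time: 1.48
tool_pos: [0.3982, 0.2417, 0.227]
tool_rot: [3.141, 0.001, 3.139]
contact_force: [0.5, 0.5, -0.1]
opening: 0.0004
grip_force: 0.0
```

Call:
arm_command --fingers '[1,1,1,1,1,1,1,1]' --travel '[[-0.03,-0.03,0],[-0.06,-0.06,0],[-0.08,-0.09,0],[-0.11,-0.12,0],[-0.14,-0.15,0],[-0.17,-0.18,0],[-0.19,-0.21,0],[-0.213,-0.24,0]]' --dr '[[0,0,0],[0,0,0],[0,0,0],[0,0,0],[0,0,0],[0,0,0],[0,0,0],[0,0,0]]'

```text
time: 2.15
tool_pos: [0.6108, 0.0012, 0.2265]
tool_rot: [3.142, -0.0, 3.139]
contact_force: [1.0, 0.8, 0.5]
opening: 0.0004
grip_force: 0.0
```

Call:
arm_command --fingers '[1,1,1,1,1,1,1,1]' --travel '[[0,-0.007,0.03],[0,-0.007,0.06],[0,-0.007,0.09],[0,-0.007,0.12],[0,-0.007,0.129],[0.01,-0.007,0.129],[0.02,-0.007,0.129],[0.026,-0.007,0.129]]' --dr '[[0,0,0],[0,0,0],[0,0,0],[0,0,0],[0,0,0],[0,0,0],[0,0,0],[0,0,0]]'

```text
time: 2.82
tool_pos: [0.5835, -0.0037, 0.0983]
tool_rot: [3.142, 0.0, 3.14]
contact_force: [0.0, -0.4, -0.2]
opening: 0.0003
grip_force: 0.3
```

```bash
python3 - <<'E'
from h import *
s=observe();print(s["tool_pos"],s["contact_force"])
a=read_camera("side")["color"][150:275,240:380]
cv2.imwrite("pics/s1.png",cv2.resize(a,(560,500),interpolation=cv2.INTER_CUBIC))
E
```

```text
[ 0.58346011 -0.00369691  0.09826575] [ 0.00708116 -0.39597956 -0.17471617]
```

View pics/s1.png

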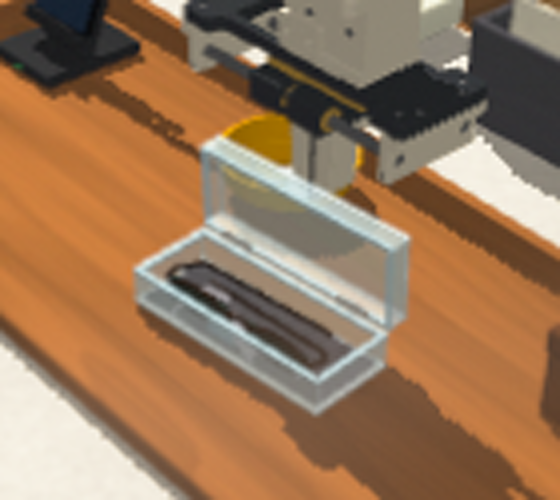

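The side picture shows the closed fingers (325,160) directly behind the upright lid. I'll sweep it shut along its arc.

Call:
arm_command --fingers '[1,1,1,1,1,1,1,1]' --travel '[[0.005,0,0],[0.01,0,-0.001],[0.015,0,-0.001],[0.02,0,-0.001],[0.025,0,-0.001],[0.03,0,-0.001],[0.037,0,0.001],[0.043,0,0.0035]]' --dr '[[0,0,0],[0,0,0],[0,0,0],[0,0,0],[0,0,0],[0,0,0],[0,0,0],[0,0,0]]'

```text
time: 3.53
tool_pos: [0.5402, -0.0037, 0.0941]
tool_rot: [3.142, 0.0, 3.141]
contact_force: [-0.2, -0.2, -0.2]
opening: 0.0003
grip_force: 0.1
```

Call:
arm_command --fingers '[1,1,1,1,1,1,1,1]' --travel '[[0.006,0,0.004],[0.0115,0,0.008],[0.0165,0,0.0135],[0.021,0,0.019],[0.0245,0,0.0255],[0.027,0,0.031],[0.027,0,0.033],[0.027,0,0.034]]' --dr '[[0,0,0],[0,0,0],[0,0,0],[0,0,0],[0,0,0],[0,0,0],[0,0,0],[0,0,0]]'

```text
time: 4.2
tool_pos: [0.5137, -0.0037, 0.0626]
tool_rot: [-3.141, 0.001, 3.141]
contact_force: [-12.2, 1.4, 36.8]
opening: 0.0003
grip_force: 18.7
```

```bash
python3 - <<'E'
from h import *
s=observe();print(s["tool_pos"],s["contact_force"])
a=read_camera("side")["color"][150:275,240:380]
cv2.imwrite("pics/s2.png",cv2.resize(a,(560,500),interpolation=cv2.INTER_CUBIC))
E
```

```text
[ 0.5136765  -0.0036915   0.06256556] [-12.21195606   1.37799869  36.77005071]
```

View pics/s2.png

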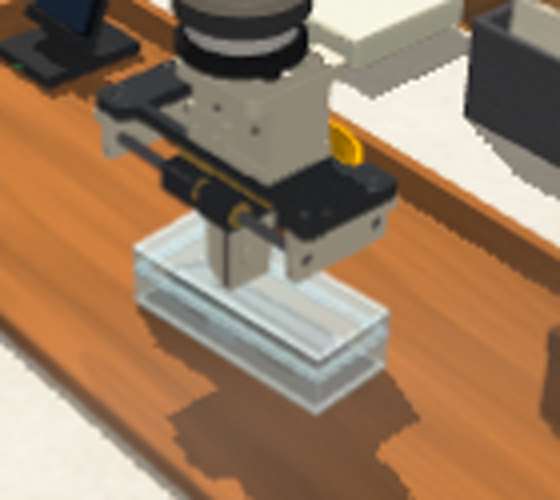

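The lid lies shut with the fingers resting on it at (240,270). I'll lift straight up, then turn to push on the case's +y end.

Call:
arm_command --fingers '[1,1,1,1,1,1,1,1]' --travel '[[0,0,-0.01],[0,0,-0.045],[0,0,-0.085],[-0.007,0.025,-0.09],[-0.007,0.05,-0.09],[-0.007,0.075,-0.09],[-0.007,0.1,-0.09],[-0.007,0.124,-0.09]]' --dr '[[0,0,0],[0,0,0],[0,0,7],[0,0,14],[0,0,21],[0,0,28],[0,0,35],[0,0,42]]'

```text
time: 4.92
tool_pos: [0.5208, 0.1215, 0.1498]
tool_rot: [-3.142, -0.0, 2.401]
contact_force: [0.3, -0.0, 1.0]
opening: 0.0001
grip_force: 0.0
```

Call:
arm_command --fingers '[0.56,0.56,0.56,0.56,0.56,0.56,0.56,0.56]' --travel '[[0,0,0],[0,0,0],[0,0,0],[0,0,0],[0,0,0],[0,0,0],[0,0,0],[0,0,0]]' --dr '[[0,0,7],[0,0,14],[0,0,21],[0,0,28],[0,0,35],[0,0,42],[0,0,49],[0,0,49.5]]'

```text
time: 5.58
tool_pos: [0.5209, 0.1203, 0.1497]
tool_rot: [-3.141, -0.0, 1.539]
contact_force: [0.7, -1.7, 0.1]
opening: 0.0201
grip_force: 0.0
```

```bash
cat > m.py <<'E'
from h import *
s=observe();print(s["time"],s["tool_pos"],s["tool_rot"],s["opening"],s["contact_force"])
for n in("scene","side"):
    c=read_camera(n);P=cloud(c)*1000
    x,y,z=P[...,0],P[...,1],P[...,2]; m=(x>450)&(x<725)&(y>-165)&(y<110)&(abs(z-63)<4)
    u8=cv2.morphologyEx(m.astype(np.uint8),cv2.MORPH_OPEN,np.ones((3,3)))
    k,l,st,_=cv2.connectedComponentsWithStats(u8); i=1+st[1:,4].argmax(); q=P[l==i]
    r=cv2.minAreaRect(q[:,:2].astype(np.float32));print(n,st[i,4],"z",np.median(q[:,2]).round(1),np.round(r[0],1),np.round(r[1],1),round(r[2],2),cv2.boxPoints(r).round(1).tolist())
E
python3 m.py
```

```text
5.5833 [0.52088324 0.12025421 0.14966655] [-3.14110102e+00 -3.27136522e-05  1.53913651e+00] 0.02012165308143191 [ 0.67996876 -1.71250763  0.07955986]
scene 965 z 63.3 [525.3  -9.5] [ 67.9 157.7] 5.72 [[483.6000061035156, 65.5999984741211], [499.29998779296875, -91.30000305175781], [566.9000244140625, -84.5999984741211], [551.2000122070312, 72.4000015258789]]
side 1110 z 64.1 [525.5  -8.7] [ 69. 162.] 4.43 [[484.8999938964844, 69.4000015258789], [497.3999938964844, -92.0999984741211], [566.2000122070312, -86.80000305175781], [553.5999755859375, 74.80000305175781]]
```

Call:
arm_command --fingers '[0.56,0.56,0.56,0.56,0.56,0.56,0.56,0.56]' --travel '[[0,0.003,0.035],[0,0.003,0.07],[0,0.003,0.1],[0,0.003,0.118],[-0.012,0.003,0.118],[-0.024,0.003,0.118],[-0.032,0.003,0.118],[-0.038,0.003,0.118]]' --dr '[[0,0,0],[0,0,0],[0,0,0],[0,0,0],[0,0,0],[0,0,0],[0,0,0],[0,0,0]]'

```text
time: 6.35
tool_pos: [0.5242, 0.0807, 0.0338]
tool_rot: [3.138, -0.0, 1.543]
contact_force: [1.0, 0.9, -0.3]
opening: 0.0205
grip_force: 0.5
```

Call:
arm_command --fingers '[0.56,0.56,0.56,0.56,0.56,0.56,0.56,0.56]' --travel '[[-0.004,0,0],[-0.008,0,0],[-0.012,0,0],[-0.016,0,0],[-0.02,0,0],[-0.024,0,0],[-0.028,0,0],[-0.032,0,0]]' --dr '[[0,0,0],[0,0,0],[0,0,0],[0,0,0],[0,0,0],[0,0,0],[0,0,0],[0,0,0]]'

```text
time: 7.02
tool_pos: [0.5221, 0.0499, 0.0322]
tool_rot: [3.142, -0.0, 1.544]
contact_force: [0.0, 2.3, 1.4]
opening: 0.02
grip_force: 1.0
```

```bash
python3 m.py
```

```text
7.0167 [0.52206323 0.04994222 0.03220055] [ 3.14157854e+00 -8.61038535e-05  1.54387697e+00] 0.019981586813858525 [0.04900876 2.31916616 1.38929262]
scene 755 z 63.3 [517.5 -67.1] [113.3  67.3] 89.0 [[482.8999938964844, -123.0999984741211], [550.0999755859375, -124.30000305175781], [552.0999755859375, -11.0], [484.8999938964844, -9.800000190734863]]
side 1170 z 64.1 [516.9 -39.6] [167.9  68.5] 88.79 [[480.8999938964844, -122.80000305175781], [549.4000244140625, -124.30000305175781], [553.0, 43.599998474121094], [484.5, 45.0]]
```

Call:
arm_command --fingers '[0.56,0.56,0.56,0.56,0.56,0.56,0.56,0.56]' --travel '[[-0.004,0,0],[-0.008,0,0],[-0.012,0,0],[-0.016,0,0],[-0.02,0,0],[-0.02,0,0],[-0.01,0,0],[0.01,0,0]]' --dr '[[0,0,0],[0,0,0],[0,0,0],[0,0,0],[0,0,0],[0,0,0],[0,0,0],[0,0,0]]'

```text
time: 7.78
tool_pos: [0.5226, 0.0593, 0.0323]
tool_rot: [3.141, 0.0, 1.541]
contact_force: [0.2, -0.1, 0.3]
opening: 0.0201
grip_force: 0.0
```

Call:
arm_command --fingers '[0.56,0.56,0.56,0.56,0.56,0.56,0.56,0.56]' --travel '[[0,0,-0.03],[0,0,-0.065],[0,0,-0.1],[0,-0.02,-0.1],[-0.02,-0.04,-0.1],[-0.05,-0.06,-0.1],[-0.08,-0.075,-0.1],[-0.11,-0.082,-0.1]]' --dr '[[0,0,0],[0,0,0],[0,0,0],[0,0,-7],[0,0,-14],[0,0,-21],[0,0,-28],[0,0,-35]]'

```text
time: 8.45
tool_pos: [0.4364, -0.0444, 0.1324]
tool_rot: [-3.141, -0.001, 2.142]
contact_force: [0.3, -0.2, -0.1]
opening: 0.0202
grip_force: 0.0
```

```bash
python3 m.py
```

```text
8.45 [ 0.43641384 -0.04439726  0.13238323] [-3.14112042e+00 -5.95212476e-04  2.14249841e+00] 0.020207692722474354 [ 0.25295078 -0.18953332 -0.12448967]
scene 1193 z 63.2 [516.1 -63.2] [163.4  67.5] 89.14 [[481.1000061035156, -144.3000030517578], [548.5999755859375, -145.3000030517578], [551.0, 18.0], [483.5, 19.0]]
side 1194 z 64.1 [515.6 -61.2] [162.8  69.1] 88.81 [[479.29998779296875, -141.8000030517578], [548.5, -143.3000030517578], [551.9000244140625, 19.399999618530273], [482.70001220703125, 20.899999618530273]]
```

Call:
arm_command --fingers '[-1,-1,-1,-1,-1,-1,-1,-1]' --travel '[[-0.015,-0.01,0],[-0.015,-0.01,0],[-0.015,-0.01,0],[-0.015,-0.01,0],[-0.015,-0.01,0.02],[-0.015,-0.01,0.04],[-0.015,-0.01,0.06],[-0.015,-0.01,0.08]]' --dr '[[0,0,-7],[0,0,-14],[0,0,-21],[0,0,-28],[0,0,-35],[0,0,-42],[0,0,-49],[0,0,-55.7]]'

```text
time: 9.22
tool_pos: [0.4384, -0.0618, 0.0516]
tool_rot: [-3.142, 0.001, 3.112]
contact_force: [0.2, -0.1, -0.3]
opening: 0.0688
grip_force: 0.0
```

```bash
python3 m.py | head -1
```

```text
9.2167 [ 0.43841263 -0.06176007  0.05160019] [-3.14156804e+00  1.05304008e-03  3.11228514e+00] 0.0688384871190996 [ 0.21038405 -0.07074145 -0.27971001]
```

Call:
arm_command --fingers '[-1,-1,-1,-1,-1,-1,-1,-1]' --travel '[[0,0,0.01],[0,0,0.02],[0,0,0.02],[-0.01,0,0.02],[-0.018,0,0.02],[-0.025,0,0.02],[-0.03,0,0.02],[-0.035,0,0.02]]' --dr '[[0,0,0],[0,0,0],[0,0,0],[0,0,0],[0,0,0],[0,0,0],[0,0,0],[0,0,0]]'

```text
time: 9.98
tool_pos: [0.4735, -0.0638, 0.0327]
tool_rot: [-3.142, 0.0, 3.107]
contact_force: [-3.2, 0.5, 0.8]
opening: 0.0921
grip_force: 1.1
```

Call:
arm_command --fingers '[-1,-1,-1,-1,-1,-1,-1,-1]' --travel '[[-0.006,0,0],[-0.012,0,0],[-0.018,0,0],[-0.024,0,0],[-0.03,0,0],[-0.036,0,0],[-0.042,0,0],[-0.048,0,0]]' --dr '[[0,0,0],[0,0,0],[0,0,0],[0,0,0],[0,0,0],[0,0,0],[0,0,0],[0,0,0]]'

```text
time: 10.65
tool_pos: [0.5214, -0.0656, 0.0322]
tool_rot: [3.141, -0.0, 3.107]
contact_force: [-2.2, 1.2, 1.7]
opening: 0.0921
grip_force: 1.1
```

Call:
arm_command --fingers '[-1,-1,-1,-1,-1,-1,-1,-1]' --travel '[[-0.006,0,0],[-0.012,0,0],[-0.018,0,0],[-0.024,0,0],[-0.03,0,0],[-0.036,0,0],[-0.042,0,0],[-0.048,0,0]]' --dr '[[0,0,0],[0,0,0],[0,0,0],[0,0,0],[0,0,0],[0,0,0],[0,0,0],[0,0,0]]'

```text
time: 11.32
tool_pos: [0.5694, -0.0672, 0.0322]
tool_rot: [3.141, -0.0, 3.107]
contact_force: [-2.8, -0.5, 1.4]
opening: 0.0919
grip_force: 1.0
```

```bash
python3 m.py
```

```text
11.3167 [ 0.56936829 -0.06723106  0.03216198] [ 3.14148902e+00 -3.77079670e-05  3.10714789e+00] 0.0919201982897156 [-2.82734198 -0.47824323  1.4202808 ]
scene 1264 z 63.2 [612.  -67.2] [162.8  68.8] 88.31 [[575.2000122070312, -147.60000610351562], [644.0, -149.60000610351562], [648.7999877929688, 13.100000381469727], [580.0, 15.199999809265137]]
side 157 z 63.9 [ 612. -136.] [20.3 68.1] 89.85 [[578.0, -146.10000610351562], [646.0, -146.3000030517578], [646.0999755859375, -126.0], [578.0, -125.80000305175781]]
```

Call:
arm_command --fingers '[-1,-1,-1,-1,-1,-1,-1,-1]' --travel '[[-0.007,0,0],[-0.014,0.001,0],[-0.021,0.001,0],[-0.028,0.002,0],[-0.035,0.002,0],[-0.042,0.002,0],[-0.049,0.002,0],[-0.056,0.002,0]]' --dr '[[0,0,0],[0,0,0],[0,0,0],[0,0,0],[0,0,0],[0,0,0],[0,0,0],[0,0,0]]'

```text
time: 12.08
tool_pos: [0.6255, -0.0672, 0.0322]
tool_rot: [3.142, -0.0, 3.107]
contact_force: [-1.2, 0.1, 0.3]
opening: 0.0922
grip_force: 0.7
```

Call:
arm_command --fingers '[-1,-1,-1,-1,-1,-1]' --travel '[[-0.002,0,0],[-0.004,0,0],[-0.006,0,0],[-0.0075,0,0],[-0.009,0,0],[-0.009,0,0]]' --dr '[[0,0,0],[0,0,0],[0,0,0],[0,0,0],[0,0,0],[0,0,0]]'

```text
time: 12.58
tool_pos: [0.6338, -0.0675, 0.0322]
tool_rot: [-3.142, -0.0, 3.107]
contact_force: [-1.6, -0.9, -0.2]
opening: 0.0918
grip_force: 0.8
```

Call:
arm_command --fingers '[-1,-1,-1]' --travel '[[-0.001,0,0],[-0.002,0,0],[-0.002,0,0]]' --dr '[[0,0,0],[0,0,0],[0,0,0]]'

```text
time: 12.83
tool_pos: [0.6339, -0.0676, 0.0321]
tool_rot: [3.142, -0.004, 3.108]
contact_force: [-8.2, -0.7, 3.5]
opening: 0.0916
grip_force: 4.2
```

Call:
arm_command --fingers '[-1,-1,-1]' --travel '[[-0.001,0,0],[-0.002,0,0],[-0.002,0,0]]' --dr '[[0,0,0],[0,0,0],[0,0,0]]'

```text
time: 13.08
tool_pos: [0.634, -0.0676, 0.032]
tool_rot: [3.142, -0.009, 3.109]
contact_force: [-14.2, -2.4, 8.1]
opening: 0.0919
grip_force: 7.6
```

It's firm against the lip: the tip stalled at 0.634 and the force is rising to 14 N. I'll back off, lift and check.

Call:
arm_command --fingers '[-1,-1,-1,-1,-1,-1,-1,-1]' --travel '[[0.004,0,0],[0.01,0,0],[0.03,0,0],[0.06,0,0],[0.09,0,-0.01],[0.12,0,-0.04],[0.15,0,-0.08],[0.17,0,-0.12]]' --dr '[[0,0,0],[0,0,0],[0,0,0],[0,0,0],[0,0,0],[0,0,0],[0,0,0],[0,0,0]]'

```text
time: 13.75
tool_pos: [0.4709, -0.0614, 0.1418]
tool_rot: [3.141, -0.002, 3.107]
contact_force: [0.6, -0.3, 0.5]
opening: 0.0917
grip_force: 0.0
```

```bash
python3 m.py; python3 - <<'E'
from h import *
c=read_camera("scene")["color"];cv2.imwrite("pics/f.png",cv2.resize(c[150:350,60:330],(800,593),interpolation=cv2.INTER_CUBIC))
E
```

```text
13.75 [ 0.47094445 -0.06142058  0.14179585] [ 3.14066530e+00 -2.29003642e-03  3.10679154e+00] 0.09168404335977706 [ 0.62211528 -0.27520633  0.54386685]
scene 1467 z 63.1 [677.5 -67. ] [163.5  67. ] 88.33 [[641.7000122070312, -147.8000030517578], [708.5999755859375, -149.6999969482422], [713.4000244140625, 13.699999809265137], [646.5, 15.699999809265137]]
side 927 z 64.1 [677.6 -66.2] [162.4  68.7] 88.49 [[641.0999755859375, -146.39999389648438], [709.7000122070312, -148.1999969482422], [714.0, 14.100000381469727], [645.4000244140625, 15.899999618530273]]
```

View pics/f.png

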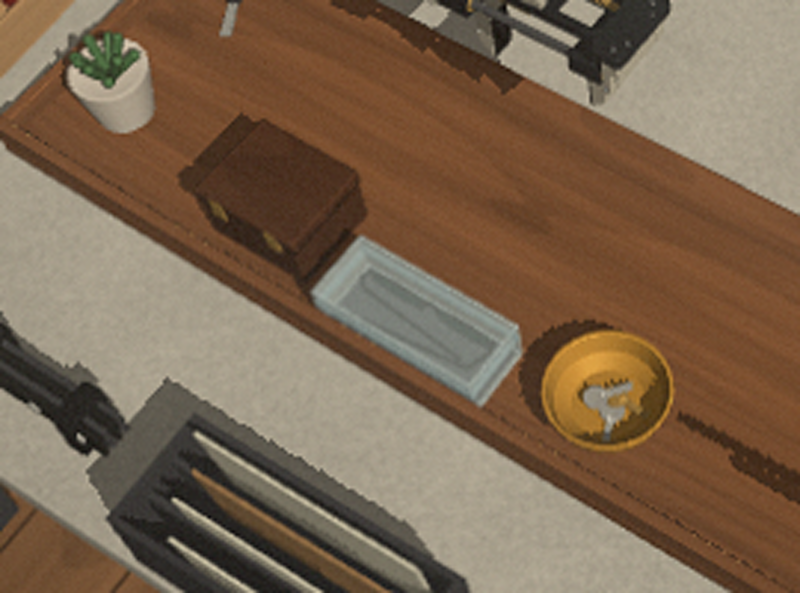

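The case (415,320) is shut and flush against the back lip, between the box (280,195) and the dish (607,390), neither of which has moved. The measured centre (677.5,-67) and yaw -0.028 match the lip.

```bash
python3 -c "
from cell import *
print(hand_in())"
```

```text
the job is handed in; nothing more can be done
None
```

I handed the job in after about 14 s of robot time. The clear case's lid is shut, and its hinge side lies flush against the back lip between the dish and the box. The last picture showed the dish, box and plant in their places; I did not re-measure the stand, lock key, bike light or tin, and the arm never went near them.

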